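# Pack the cordless driver kit

### The job

Get the driver kit ready: first pull the battery pack out of the sloped charger, against its catch, and stand it upright, stem down, in the blue bay of the plywood kit tray. Then lift the yellow bit caddy up and off its hook and stand it upright in the yellow bay. Set both down on the bay floors rather than dropping them, and leave the glue bottle, the wooden plane and the tape measure where they are.

Things in the scene. Friction and masses are not known exactly. Their poses are not given: they have to be found in the camera images.
- pack: Battery pack, 0.4 kg. Black head with blue band, 44 mm (its x) by 84 mm (y), z = 36 to 81 mm, on a stem 34 (x) by 61 mm (y), z = 0 to 36 mm. Origin: centre of the stem's foot. Starts with the stem fully in the charger's well, the head's underside on the sloped face, so its z leans 30 degrees from vertical towards the charger's -x. Grip the head across its 44 mm, tool in line with the pack's z.
- charger: Grey charger, fixed, about 150 x 130 mm on the bench; origin on the bench under the centre of its sloped face. Its face, 140 mm up the slope by 130 mm wide, is tipped 30 degrees so that it looks up and towards the charger's own -x; lower edge (at -x) 41 mm, upper edge (at +x) 111 mm above the bench.
- well (a point): Centre of the well's mouth in the sloped face, 76 mm above the bench; axes of the charger (z vertical). A hidden sprung catch in the well holds a notch in the stem: pulling along the pack's +z with about 10 to 18 N frees it after some 5 mm; the stem is clear after 37 mm.
- caddy: Yellow bit caddy, 0.2 kg. Block 40 mm (x) by 64 mm (y), z = 0 to 40 mm, with steel bits to z = 56 mm; above it a frame 12 mm thick (x), 46 mm wide (y), to z = 90 mm, with a window 30 mm wide, z = 40 to 84 mm; on top a grip tab 12 (x) by 30 mm (y), z = 90 to 124 mm. Origin: centre of its underside. Hangs upright, window top on the hook's arm, foot 71 mm above the bench.
- stand: Hook stand, fixed. Dark base 120 x 110 x 12 mm, origin at its underside's centre. A steel bar 10 mm thick rises at x = +50 mm and runs level towards the stand's -x, its top 155 mm above the bench, through the caddy's window; the caddy hangs near x = 0.
- hook_tip (a point): Top of the hook's upturned tip (stand's x = -30 mm), 165 mm above the bench; axes of the stand. To free the caddy lift it 12 to 32 mm (at 34 mm the window's lower edge meets the bar), then draw it 70 mm or more towards the stand's -x.
- tray: Plywood kit tray, fixed, 260 mm (x) by 250 mm (y), walls 38 mm high and 6 mm thick, floor 5 mm; origin at its underside's centre. The half at its +x holds a blue-and-black driver lying down (to 55 mm above the bench); the half at its -x is divided into two open bays, each 121 mm (x) by 116 mm (y) inside.
- blue_bay (a point): Centre of the floor of the blue-floored bay (at the tray's -x, +y), 5 mm above the bench. Axes of the tray.
- yellow_bay (a point): Centre of the floor of the yellow-floored bay (at the tray's -x, -y), 5 mm above the bench. Axes of the tray.
- glue: Bystander: white glue bottle, 56 mm across, 130 mm tall, standing beside the charger; origin under its centre.
- plane: Bystander: wooden hand plane, 60 mm (x) by 140 mm (y), body 34 mm high, blade to 65 mm, behind the hook stand; origin under its centre.
- tape: Bystander: orange tape measure 65 x 45 x 62 mm beside the charger; origin under its centre.
Mind the look-alikes: they are no part of the job. What is shaped like the pack but pink or purple is not meant.

How it is judged:
On the way, in this order (a step that is already met when the one before it is completed fails the run):
1. the pack is pulled out of the charger: its foot more than 60 mm from the well's mouth and higher than it (distance between pack and well above 0.06 m and z of pack in the frame of well above 0 m), for 0.1 s.
2. the pack stands upright on the floor of the blue bay, let go (horizontal distance between pack and blue_bay below 0.05 m and z of pack in the frame of blue_bay below 0.008 m and angle between pack's own z axis and vertical below 0.12 rad and linear speed of pack below 0.03 m/s and angular speed of pack below 0.3 rad/s and contact force between pack and the fingers below 0.2 N), for 0.2 s.
3. the caddy is off its hook: more than 60 mm to the side of where it hung and still above the bays (horizontal distance between caddy and stand above 0.06 m and height (world z) of caddy above 0.05 m), for 0.1 s.
At the end, for the whole second after the job is handed in: The pack stands stem down on the floor of the blue bay and the caddy stands on its block on the floor of the yellow bay: each with its origin within 50 mm (level) of the bay's centre and less than 8 mm above its floor, upright within 0.12 rad, and at rest (horizontal distance between pack and blue_bay below 0.05 m and z of pack in the frame of blue_bay below 0.008 m and angle between each of pack, caddy's own z axis and vertical below 0.12 rad and linear speed of each of pack, caddy below 0.03 m/s and angular speed of each of pack, caddy below 0.3 rad/s and horizontal distance between caddy and yellow_bay below 0.05 m and z of caddy in the frame of yellow_bay below 0.008 m); the robot touches nothing.
It fails at once if glue bottle shifted by more than 30 mm or tipped over (distance of glue from where it was at the start of the episode above 0.03 m or angle between glue's own z axis and vertical above 0.4 rad).
It fails at once if wooden plane shifted by more than 30 mm or tipped over (distance of plane from where it was at the start of the episode above 0.03 m or angle between plane's own z axis and vertical above 0.4 rad).
It fails at once if tape measure shifted by more than 30 mm or tipped over (distance of tape from where it was at the start of the episode above 0.03 m or angle between tape's own z axis and vertical above 0.4 rad).
It fails at once if the pack dropped or thrown into the tray (faster than 0.7 m/s close above the bay) (horizontal distance between pack and blue_bay below 0.1 m and height (world z) of pack below 0.12 m and linear speed of pack above 0.7 m/s).
It fails at once if the caddy dropped or thrown into the tray (faster than 0.7 m/s close above the bay) (horizontal distance between caddy and yellow_bay below 0.1 m and height (world z) of caddy below 0.12 m and linear speed of caddy above 0.7 m/s).
It also fails if it takes over 72 s, if anything falls off the work surface, if the arm or the gripper's body presses on something with over 40 N, if the wrist force passes 120 N, or if a joint passes its speed limit or range.

### The arm

A 6-joint arm with a two-finger parallel gripper is mounted at the origin on the work surface. World frame = base frame: x ahead of the robot, y to its left, z up, the work surface at z = 0. Lengths are in m, angles in rad, forces in N, time in s.
With the tool pointing down it reaches from about 0.3 to 0.775 m from the base axis. Payload 14.6 kg.
Tool frame: the origin (TCP) lies midway between the tips of the shut fingers; the grasp point (between the pads) lies 19 mm behind it; z points along the fingers, y is the line along which they close (so a half turn about z gives the same grasp; the last joint's range is limited). The gripper opens to 94 mm and grips with 3 to 60 N. Pads are 16 mm wide; open, the fingers measure 119 mm over their backs; the gripper's body (75 mm by 177 mm) begins 78 mm behind the grasp point.
Start: joints at [1.116, 0.3, 1.521, -0, 1.321, -0.067], TCP at [0.208, 0.509, 0.205] pointing down, gripper open.
Joint ranges: [-3.03, 3.03], [-0.79, 2.21], [0.23, 2.52], [-1.04, 4.18], [0, 3.07], [-2.55, 2.55]. Speed limits (rad/s): [2.22, 2.22, 2.57, 3.14, 3.14, 3.14].

### API

Orientations are given as a unit quaternion [x, y, z, w].
In Python, from plant import env gives the robot as it stands.
- The arm moves only by the tool move_arm, never from a script. Its argument "plan" is a list of rows, each an object with "angular": the turn, a rotation vector about the tool's x, y, z each as a share of 0.5 rad, from -1 to 1, a list of three; "linear": the shift along the tool's x, y, z each as a share of 120 mm, from -1 to 1, a list of three; "jaw": the opening in per cent of the stroke, from 0 (shut) to 100 (fully open). In form: [{"angular": [ax, ay, az], "linear": [tx, ty, tz], "jaw": jaw}, ...]. A call has 1 to 8 rows; each row shifts and turns the commanded pose from where the row before left it, along the tool's axes as they then stand; what a row does not reach is not made up. A row lasts 1/12 s, in which the tool goes at most 41.7 mm and 7.16 degrees, less where a joint would pass 70% of its speed; a pose out of reach is approached as far as the arm can. A call with a number of a shift or a turn outside -1 to 1 is refused whole. A call with a gripper value outside its range is refused whole. The fingers move at their own pace and stop on an object; the grip force is fixed at half the most. Time passes only in rows, so rows that do not move let the fingers close. It gives the time, the measured TCP pose, the force, the opening and the grip force at its end, in the units of the state.
- env.sense(): the state, without advancing time (a new reading comes with each control period).
- env.get_image(name): name is "scene" or "top" or "wrist"; returns (picture, depth): 480x640x3 uint8, red, green, blue; 480x640 float32, m along the optical axis (not along the pixel's ray), 0 where there is no reading.
- env.camera_info(name): a dict with "intrinsics" (3x3 intrinsics, pixels), "world_from_camera" (4x4, takes a point from camera to world coordinates). Camera axes: x right, y up, looking along -z (the intrinsics and any distortion apply to the point x, -y, -z); pixel columns grow to the right and rows downward; lengths in m; the calibration is good to about 2 mm. A picture is of the moment at which its call begins: read the wrist's pose just before it. camera_info takes no time and is no camera call; for the wrist camera it gives the pose at the moment of the call.
- env.hand_in(): hands the job in; it is judged then, once.
The state is a dict: "time_s": time; "joints": joint angles; "dq": joint speeds; "tau": joint torques, N m; "tool_pos": TCP position; "ee_rot": TCP orientation; "force": force on the tool from outside, world axes, zero at the start; "moment": the same for the moment, N m; "opening": finger opening in m; "finger_force": force on a finger pad.
Only numpy, scipy, OpenCV 4.12 (cv2) and the standard library are available. Lean on these libraries where they do the work, as an engineer would, in place of code of your own. Each camera call takes 0.05 s, during which the arm holds its last target. There are 200 camera calls.

## Working session

There is one attempt and no reset: what is moved stays moved. The work goes in short steps, Python scripts to look and compute and a tool call to move; the robot and the scene stay as the last step left them, time stands still between calls to the robot, and variables do not carry over. Pictures are saved under pics/ and viewed, at most 10 in all, crops included, and the job is handed in when it is done.

Besides the shell and the picture viewer there is one more tool, called after ">>>" by a JSON object that holds its "op" and its "data", one argument or row to a line. move_arm: Moves the arm, as the interface text tells. Shift numbers are shares of 120 mm and turn numbers shares of 0.5 rad, none past 1 either way. Its arguments: {"type":"object","properties":{"plan":{"type":"array","items":{"type":"object","properties":{"angular":{"type":"array","items":{"type":"number","minimum":-1,"maximum":1}},"linear":{"type":"array","items":{"type":"number","minimum":-1,"maximum":1}},"jaw":{"type":"number"}}}}},"required":["plan"]}

```bash
mkdir -p pics; ls
cat > h.py <<'E'
import numpy as np,cv2
from plant import env
from scipy.spatial.transform import Rotation as R
def pts(d,ci):
    K=np.array(ci['intrinsics']);T=np.array(ci['world_from_camera'])
    v,u=np.mgrid[:d.shape[0],:d.shape[1]]
    p=np.stack([(u-K[0,2])/K[0,0]*d,-(v-K[1,2])/K[1,1]*d,-d],-1)
    return p@T[:3,:3].T+T[:3,3]
E
python3 - <<'E'
from h import *
for n in ['scene','top']:
    im,d=env.get_image(n);ci=env.camera_info(n)
    np.savez(''+n,im=im,d=d,p=pts(d,ci));cv2.imwrite(f'pics/{n}0.png',im[...,::-1]);print(n,ci, (d>0).mean())
print(env.sense())
E
```

```text
pics
scene {'intrinsics': array([[440.93688541,   0.        , 315.72756202],
       [  0.        , 440.93688541, 240.91967995],
       [  0.        ,   0.        ,   1.        ]]), 'world_from_camera': array([[-0.75631231, -0.47496644,  0.44988729,  1.01881655],
       [ 0.6542052 , -0.54625828,  0.52308456,  0.5571655 ],
       [-0.00269295,  0.68993389,  0.72386737,  0.88838021],
       [ 0.        ,  0.        ,  0.        ,  1.        ]])} 0.9958626302083333
top {'intrinsics': array([[478.66314457,   0.        , 326.63814185],
       [  0.        , 478.66314457, 239.55856708],
       [  0.        ,   0.        ,   1.        ]]), 'world_from_camera': array([[-0.03295011,  0.97283385, -0.22914752,  0.29464699],
       [-0.99945332, -0.03269456,  0.00491267,  0.03097721],
       [-0.00271266,  0.22918412,  0.97337931,  1.11794244],
       [ 0.        ,  0.        ,  0.        ,  1.        ]])} 0.996064453125
{'time_s': 0.1, 'joints': array([ 1.11639583e+00,  3.00392828e-01,  1.52150467e+00, -1.05409693e-06,
        1.32069950e+00, -6.66298718e-02]), 'dq': array([-0.00211319, -0.00033756, -0.00229595, -0.0013949 , -0.00012164,
       -0.00076146]), 'tau': array([ 7.45612579e-04, -5.32637680e+01, -3.53290915e+01,  7.08927191e-02,
        2.34624505e-02, -7.13372401e-05]), 'tool_pos': array([0.20788618, 0.50895066, 0.20496159]), 'ee_rot': array([ 1.92672698e-01,  9.81262951e-01, -4.85357631e-04, -1.28854949e-04]), 'force': array([ 0.19858266, -0.18073585, -0.53330661]), 'moment': array([0.01672666, 0.08100435, 0.01469041]), 'finger_force': 0.0, 'opening': 0.093933170349242}
```

View pics/scene0.png

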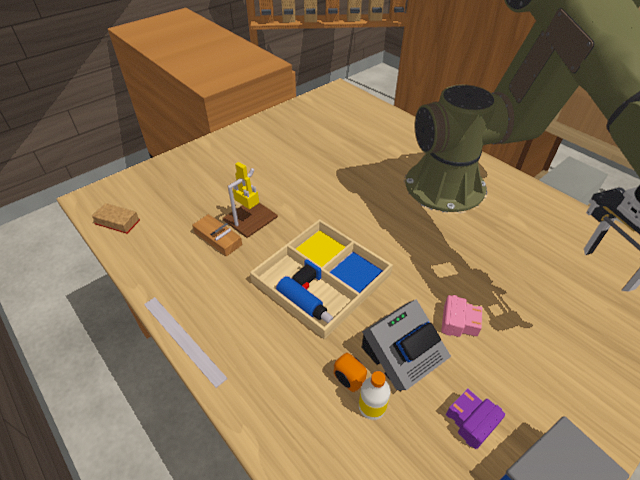

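View pics/top0.png

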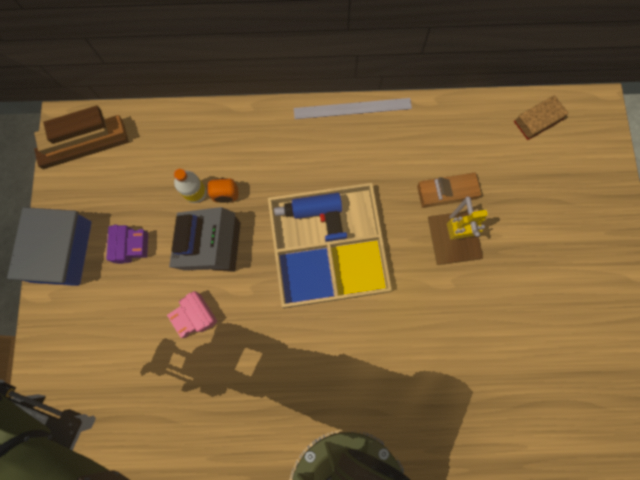

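The black, blue-banded pack is at scene (418,341) / top (184,235), sitting in the grey charger. The look-alikes are the pink one at scene (462,316) / top (191,314) and the purple one at scene (476,418) / top (126,243). By the description I choose the black one in the charger. The caddy is at scene (245,185) / top (466,222), and the bays are at top (306,275) blue and (360,267) yellow.

```bash
cat > m.py <<'E'
from h import *
S=np.load('scene.npz');T=np.load('top.npz')
def box(z,u0,u1,v0,v1): return z['p'][v0:v1,u0:u1].reshape(-1,3), cv2.cvtColor(z['im'][v0:v1,u0:u1],cv2.COLOR_RGB2HSV).reshape(-1,3)
for n,z,b in [('S',S,(360,455,298,392)),('T',T,(168,242,206,272))]:
    p,h=box(z,*b)
    q=p[(p[:,2]>0.035)]
    # ransac plane w/ 30deg tilt
    rng=np.random.default_rng(0);best=0
    for _ in range(2000):
        a=q[rng.choice(len(q),3,False)];nn=np.cross(a[1]-a[0],a[2]-a[0]);l=np.linalg.norm(nn)
        if l<1e-6: continue
        nn/=l; nn*=np.sign(nn[2])
        if abs(np.degrees(np.arccos(nn[2]))-30)>6: continue
        m=np.abs((q-a[0])@nn)<.003
        if m.sum()>best: best=m.sum();bm=m
    f=q[bm];c=f.mean(0);nn=np.linalg.svd(f-c,full_matrices=False)[2][2];nn*=np.sign(nn[2])
    print(n,'face',len(q),bm.sum(),'c',c.round(4),'n',nn.round(4),'tilt',np.degrees(np.arccos(nn[2])).round(2))
    xdir=-np.array([nn[0],nn[1],0]);xdir/=np.linalg.norm(xdir);y=np.cross([0,0,1],xdir);u=np.cross(y,nn)
    s=(f-c)@np.c_[u,y];print(' face extents',np.percentile(s,[0.5,99.5],axis=0).round(4).tolist(), 'ctr',(c+np.percentile(s,[.5,99.5],axis=0).mean(0)@np.c_[u,y].T).round(4),'xdir',xdir.round(4))
    hd=(p-c)@nn
    t=p[(hd>.040)&(hd<.052)]
    if len(t):
        s=(t-c)@np.c_[u,y]
        r=cv2.minAreaRect(s.astype(np.float32)*1000);print(' headtop',len(t),r,np.median((t-c)@nn))
        print(' head ctr world',(c+(np.array(r[0])/1000)@np.c_[u,y].T+nn*.045).round(4))
for n,z,b in [('S',S,(225,270,155,215)),('T',T,(440,495,195,245))]:
    p,h=box(z,*b)
    m=(h[:,0]>22)&(h[:,0]<34)&(h[:,1]>150)&(p[:,2]>.05)
    q=p[m]
    print('caddy',n,len(q),q.min(0).round(4),q.max(0).round(4))
    for lo,hi in [(.1,.116),(.16,.175),(.165,.2)]:
        w=q[(q[:,2]>lo)&(q[:,2]<hi)]
        if len(w)>8:
            r=cv2.minAreaRect(w[:,:2].astype(np.float32)*1000);print(lo,hi,len(w),np.round(r[0],1),np.round(r[1],1),round(r[2],1),w[:,2].max().round(4))
    m2=(p[:,2]>.13)&(h[:,1]<90);g=p[m2]
    if len(g): print('bar',len(g),cv2.minAreaRect(g[:,:2].astype(np.float32)*1000),g[:,2].max())
p,h=box(T,262,395,180,310)
for nm,lo,hi in [('blue',105,125),('yellow',22,32)]:
    m=(h[:,0]>lo)&(h[:,0]<hi)&(h[:,1]>150)&(p[:,2]<.02)
    q=p[m&(np.abs(p[:,2]-.005)<.012)].astype(np.float32)
    print(nm,len(q),cv2.minAreaRect(q[:,:2]*1000),np.median(q[:,2]))
    p2=S['p'].reshape(-1,3);h2=cv2.cvtColor(S['im'],cv2.COLOR_RGB2HSV).reshape(-1,3)
    m=(h2[:,0]>lo)&(h2[:,0]<hi)&(h2[:,1]>150)&(np.abs(p2[:,2]-.005)<.008)&(np.abs(p2[:,0]-q[:,0].mean())<.1)&(np.abs(p2[:,1]-q[:,1].mean())<.07)
    print(' S',m.sum(),cv2.minAreaRect(p2[m][:,:2].astype(np.float32)*1000))
p,h=box(T,415,485,205,268)
m=(p[:,2]>.006)&(p[:,2]<.018);print('base',cv2.minAreaRect(p[m][:,:2].astype(np.float32)*1000))
E
python3 m.py; python3 -c "
import cv2;a=cv2.imread('pics/scene0.png');b=cv2.resize(a[150:240,190:300],None,fx=4,fy=4);c=cv2.resize(a[295:395,355:455],None,fx=3.6,fy=3.6);cv2.imwrite('pics/crop.png',cv2.hconcat([b,c[:360,:]])) "
```

```text
S face 5352 2646 c [0.5635 0.3194 0.0775] n [0.0498 0.4949 0.8675] tilt 29.83
 face extents [[-0.0708, -0.0727], [0.0685, 0.0572]] ctr [0.5559 0.3212 0.0769] xdir [-0.1001 -0.995  -0.    ]
 headtop 912 ((-7.324880599975586, 43.98100662231445), (49.86479187011719, 188.849609375), 7.31027364730835) 0.044761244700277335
 head ctr world [0.6101 0.3436 0.1129]
T face 3717 1477 c [0.546  0.3007 0.089 ] n [0.0466 0.4965 0.8668] tilt 29.91
 face extents [[-0.0934, -0.0579], [0.0467, 0.072]] ctr [0.555  0.3201 0.0774] xdir [-0.0935 -0.9956 -0.    ]
 headtop 549 ((-24.26348304748535, 6.771392822265625), (83.3403091430664, 46.74067687988281), 89.0864486694336) 0.044493951892449576
 head ctr world [0.5568 0.3433 0.1159]
caddy S 591 [ 0.5326 -0.3071  0.0722] [1.0188 0.5572 0.8884]
0.1 0.116 168 [ 557.1 -275.9] [40.4 62.5] 8.8 0.1156
0.16 0.175 52 [ 557.7 -278.6] [11.  44.8] 7.7 0.1746
0.165 0.2 126 [ 556.8 -279.8] [14.4 31.1] 8.5 0.1985
bar 116 ((799.7134399414062, 118.71481323242188), (977.652587890625, 71.94564056396484), 59.23889923095703) 0.8883802136686998
caddy T 523 [ 0.2946 -0.3105  0.079
[... 179 characters left out ...]
 0.1996
bar 159 ((426.1729736328125, -145.9644775390625), (69.79852294921875, 435.38250732421875), 45.732421875) 1.1179424425840323
blue 1740 ((473.59332275390625, 70.66448211669922), (106.8667221069336, 92.90277862548828), 6.684826374053955) 0.0058390223
 S 1072 ((482.75897216796875, 71.23403930664062), (139.5393829345703, 99.5113296508789), 5.620797634124756)
yellow 2287 ((487.7760925292969, -46.09703063964844), (117.59587097167969, 112.41117858886719), 7.202270984649658) 0.005926275
 S 921 ((477.78515625, -54.39753723144531), (99.8548812866211, 97.32804107666016), 6.789712429046631)
base ((557.4502563476562, -267.52423095703125), (147.9257354736328, 149.69309997558594), 87.73351287841797)
```

View pics/crop.png

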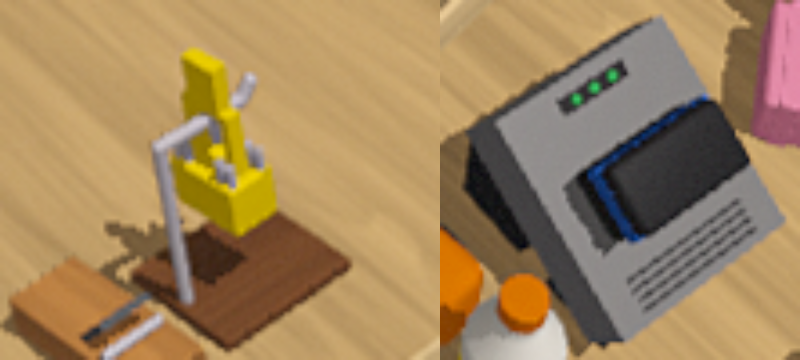

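The crop confirms the black, blue-banded pack in the grey charger. It also shows the caddy on its hook, with the post on the far side and the upturned tip towards the robot.

```bash
cat > go.py <<'E'
from h import *
n=np.array([.048,.4957,.867]);n/=np.linalg.norm(n)
well=np.array([.5555,.3207,.0768])
def frame(y,z):
    z=z/np.linalg.norm(z);y=y-z*(y@z);y/=np.linalg.norm(y);return np.c_[np.cross(y,z),y,z]
xd=-np.array([n[0],n[1],0]);xd/=np.linalg.norm(xd)
Rp=frame(-xd,-n)
def down(deg): a=np.radians(deg);return frame(np.array([np.cos(a),np.sin(a),0]),np.array([0,0,-1.]))
def plan(pos,Rg,p0=None,R0=None,dec=2,N=None):
    s=env.sense();p0=s['tool_pos'] if p0 is None else p0;R0=R.from_quat(s['ee_rot']).as_matrix() if R0 is None else R0
    w=R.from_matrix(R0.T@Rg).as_rotvec();dp=np.asarray(pos)-p0
    N=N or max(1,int(np.ceil(max(np.linalg.norm(dp)/.036,np.linalg.norm(w)/.11))))
    M=sum(R0@R.from_rotvec(w*k/N).as_matrix() for k in range(N))
    print('rows',N,'lin',(np.linalg.solve(M,dp)/.12).round(dec),'ang',(w/N/.5).round(dec),'dist',np.linalg.norm(dp).round(4),'rot',np.linalg.norm(w).round(4))
    print(' t',s['time_s'],'F',s['force'].round(1),'open',round(s['opening'],4),'ff',s['finger_force'],'q',s['joints'].round(2))
E
python3 -c "
from go import *
plan(well+n*.10,Rp)"
```

```text
rows 11 lin [-0.29 -0.03  0.04] ang [ 0.09 -0.01 -0.05] dist 0.381 rot 0.5947
 t 0.1 F [ 0.2 -0.2 -0.5] open 0.0939 ff 0.0 q [ 1.12  0.3   1.52 -0.    1.32 -0.07]
```

>>> {"op": "move_arm", "data": {
  "plan": [
    {"linear": [-0.29,-0.03,0.04],"angular": [0.09,-0.01,-0.05],"jaw": 85},
    {"linear": [-0.29,-0.03,0.04],"angular": [0.09,-0.01,-0.05],"jaw": 85},
    {"linear": [-0.29,-0.03,0.04],"angular": [0.09,-0.01,-0.05],"jaw": 85},
    {"linear": [-0.29,-0.03,0.04],"angular": [0.09,-0.01,-0.05],"jaw": 85},
    {"linear": [-0.29,-0.03,0.04],"angular": [0.09,-0.01,-0.05],"jaw": 85},
    {"linear": [-0.29,-0.03,0.04],"angular": [0.09,-0.01,-0.05],"jaw": 85},
    {"linear": [-0.29,-0.03,0.04],"angular": [0.09,-0.01,-0.05],"jaw": 85},
    {"linear": [-0.29,-0.03,0.04],"angular": [0.09,-0.01,-0.05],"jaw": 85}
  ]
}}

```text
time_s: 0.77
tool_pos: [0.4653, 0.3933, 0.1739]
ee_rot: [0.091, 0.979, -0.18, -0.015]
force: [-1.3, 0.7, 0.3]
opening: 0.08
finger_force: 0.0
```

```bash
python3 -c "
from go import *
plan(well+n*.10,Rp)"
```

```text
rows 3 lin [-0.27 -0.01  0.04] ang [ 0.1  -0.02 -0.05] dist 0.0983 rot 0.1798
 t 0.7667 F [-1.3  0.7  0.3] open 0.08 ff 0.0 q [ 0.74  0.65  1.13 -0.22  1.65 -0.63]
```

>>> {"op": "move_arm", "data": {
  "plan": [
    {"linear": [-0.27,-0.01,0.04],"angular": [0.1,-0.02,-0.05],"jaw": 85},
    {"linear": [-0.27,-0.01,0.04],"angular": [0.1,-0.02,-0.05],"jaw": 85},
    {"linear": [-0.2,-0.01,0.04],"angular": [0.1,-0.02,-0.05],"jaw": 85},
    {"linear": [0,0,0],"angular": [0,0,0],"jaw": 85},
    {"linear": [0,0,0],"angular": [0,0,0],"jaw": 85}
  ]
}}

```text
time_s: 1.18
tool_pos: [0.5502, 0.3709, 0.1607]
ee_rot: [0.051, 0.966, -0.253, -0.015]
force: [0.4, 0.2, -0.8]
opening: 0.0799
finger_force: 0.0
```

```bash
python3 -c "
from go import *
plan(well+n*.10,Rp,N=1)
im,d=env.get_image('scene');p=pts(d,env.camera_info('scene'))[280:400,350:470]
t=p.reshape(-1,3);h=(t-well)@n
u=np.cross(np.cross([0,0,1],xd),n);y=np.cross([0,0,1],xd)
s=(t-well)@np.c_[u,y]
m=(h>.030)&(h<.052)&(abs(s)<.06).all(1)
print(m.sum(),cv2.minAreaRect(s[m].astype(np.float32)*1000),np.median(h[m]))
cv2.imwrite('pics/s1.png',cv2.resize(im[200:420,300:560,::-1],None,fx=2.5,fy=2.5))"
```

```text
rows 1 lin [-0.08 -0.01 -0.02] ang [ 0.02 -0.01 -0.01] dist 0.0105 rot 0.0127
 t 1.1833 F [ 0.4  0.2 -0.8] open 0.0799 ff 0.0 q [ 0.68  0.85  0.87 -0.36  1.79 -0.8 ]
945 ((-0.31873512268066406, 0.9760513305664062), (86.13581848144531, 45.319793701171875), 89.96604919433594) 0.04487211018781749
```

View pics/s1.png

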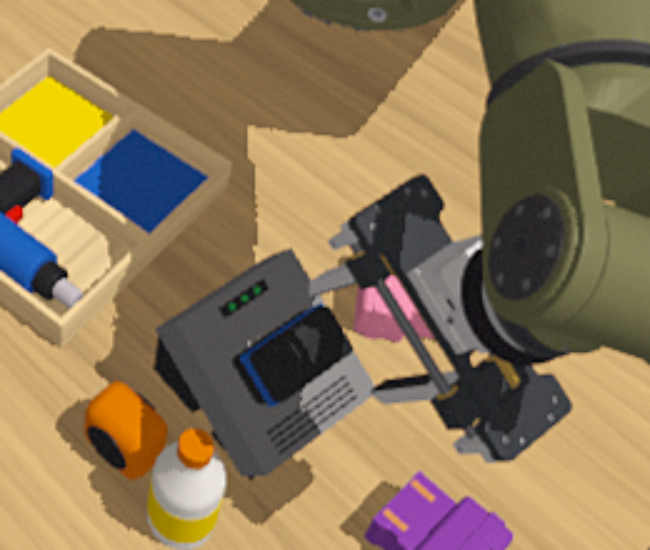

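The picture shows the open gripper above and in line with the black pack (head at crop (295,352)), clear of the bottle and tape. The head measures 86 x 45 mm, within 1 mm of the estimated well centre.

>>> {"op": "move_arm", "data": {
  "plan": [
    {"linear": [-0.08,-0.01,-0.02],"angular": [0.02,-0.01,-0.01],"jaw": 85},
    {"linear": [0,0,0.2],"angular": [0,0,0],"jaw": 85},
    {"linear": [0,0,0.2],"angular": [0,0,0],"jaw": 85},
    {"linear": [0,0,0.15],"angular": [0,0,0],"jaw": 85},
    {"linear": [0,0,0],"angular": [0,0,0],"jaw": 85},
    {"linear": [0,0,0],"angular": [0,0,0],"jaw": 85}
  ]
}}

```text
time_s: 1.73
tool_pos: [0.5559, 0.3381, 0.1095]
ee_rot: [0.047, 0.965, -0.257, -0.012]
force: [0.1, 0.9, 0.0]
opening: 0.0797
finger_force: 0.0
```

```bash
python3 -c "
from go import *
plan(well+n*.007,Rp,N=1,dec=3)"
```

```text
rows 1 lin [-0.011  0.01   0.25 ] ang [ 0.001  0.001 -0.003] dist 0.03 rot 0.0014
 t 1.7333 F [0.1 0.9 0. ] open 0.0797 ff 0.0 q [ 0.64  0.85  0.99 -0.38  1.66 -0.8 ]
```

>>> {"op": "move_arm", "data": {
  "plan": [
    {"linear": [-0.01,0.01,0.12],"angular": [0,0,0],"jaw": 85},
    {"linear": [0,0,0.12],"angular": [0,0,0],"jaw": 85},
    {"linear": [0,0,0],"angular": [0,0,0],"jaw": 85},
    {"linear": [0,0,0],"angular": [0,0,0],"jaw": 20},
    {"linear": [0,0,0],"angular": [0,0,0],"jaw": 20},
    {"linear": [0,0,0],"angular": [0,0,0],"jaw": 20},
    {"linear": [0,0,0],"angular": [0,0,0],"jaw": 20},
    {"linear": [0,0,0],"angular": [0,0,0],"jaw": 20}
  ]
}}

```text
time_s: 2.4
tool_pos: [0.5566, 0.3247, 0.0833]
ee_rot: [0.047, 0.965, -0.257, -0.012]
force: [0.1, -0.1, -0.2]
opening: 0.05
finger_force: 0.0
```

>>> {"op": "move_arm", "data": {
  "plan": [
    {"jaw": 0,"linear": [0,0,0],"angular": [0,0,0]},
    {"jaw": 0,"linear": [0,0,0],"angular": [0,0,0]},
    {"jaw": 0,"linear": [0,0,0],"angular": [0,0,0]},
    {"jaw": 0,"linear": [0,0,0],"angular": [0,0,0]},
    {"jaw": 0,"linear": [0,0,0],"angular": [0,0,0]},
    {"jaw": 0,"linear": [0,0,-0.02],"angular": [0,0,0]},
    {"jaw": 0,"linear": [0,0,-0.02],"angular": [0,0,0]},
    {"jaw": 0,"linear": [0,0,-0.02],"angular": [0,0,0]}
  ]
}}

```text
time_s: 3.07
tool_pos: [0.5562, 0.3274, 0.0873]
ee_rot: [0.047, 0.965, -0.258, -0.014]
force: [-0.7, -2.7, -17.4]
opening: 0.0436
finger_force: 30.0
```

>>> {"op": "move_arm", "data": {
  "plan": [
    {"jaw": 0,"linear": [0,0,-0.02],"angular": [0,0,0]},
    {"jaw": 0,"linear": [0,0,-0.02],"angular": [0,0,0]},
    {"jaw": 0,"linear": [0,0,-0.04],"angular": [0,0,0]},
    {"jaw": 0,"linear": [0,0,-0.06],"angular": [0,0,0]},
    {"jaw": 0,"linear": [0,0,-0.1],"angular": [0,0,0]},
    {"jaw": 0,"linear": [0,0,-0.1],"angular": [0,0,0]},
    {"jaw": 0,"linear": [0,0,0],"angular": [0,0,0]},
    {"jaw": 0,"linear": [0,0,0],"angular": [0,0,0]}
  ]
}}

```text
time_s: 3.73
tool_pos: [0.5593, 0.3484, 0.1259]
ee_rot: [0.047, 0.965, -0.257, -0.011]
force: [-0.6, -0.5, -4.7]
opening: 0.044
finger_force: 30.0
```

```bash
python3 -c "
from go import *
s=env.sense();print((s['tool_pos']-well)@n)
im,d=env.get_image('scene');t=pts(d,env.camera_info('scene'))
cv2.imwrite('pics/s2.png',cv2.resize(im[250:420,330:500,::-1],None,fx=3,fy=3))
plan(well+n*.16,Rp)"
```

```text
0.056483654436001896
rows 3 lin [ 0.    0.   -0.29] ang [-0.  0. -0.] dist 0.1046 rot 0.0022
 t 3.7833 F [-0.2 -0.4 -4.3] open 0.0439 ff 29.999247193336487 q [ 0.65  0.85  0.94 -0.38  1.71 -0.8 ]
```

View pics/s2.png

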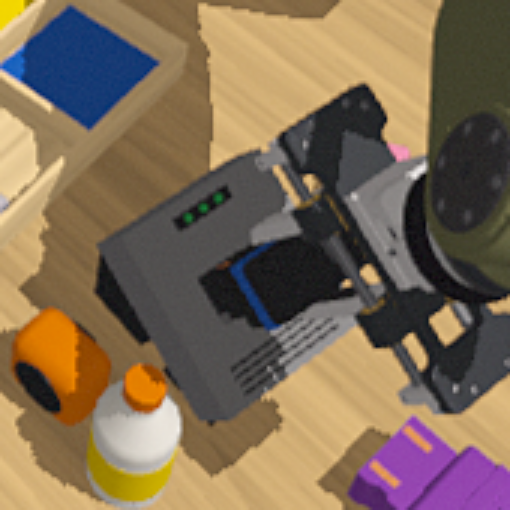

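The pack is out of its well, held at crop (300,280) with its stem showing, and it weighs about 4.3 N. Pulling on.

>>> {"op": "move_arm", "data": {
  "plan": [
    {"jaw": 0,"linear": [0,0,-0.15],"angular": [0,0,0]},
    {"jaw": 0,"linear": [0,0,-0.25],"angular": [0,0,0]},
    {"jaw": 0,"linear": [0,0,-0.25],"angular": [0,0,0]},
    {"jaw": 0,"linear": [0,0,-0.2],"angular": [0,0,0]},
    {"jaw": 0,"linear": [0,0,0],"angular": [0,0,0]},
    {"jaw": 0,"linear": [0,0,0],"angular": [0,0,0]}
  ]
}}

```text
time_s: 4.28
tool_pos: [0.5639, 0.3986, 0.2124]
ee_rot: [0.047, 0.965, -0.258, -0.012]
force: [-0.3, -0.6, -5.7]
opening: 0.0441
finger_force: 30.0
```

```bash
python3 -c "
from go import *
plan([.473,.075,.17],down(97),N=12)"
```

```text
rows 12 lin [ 0.06 -0.21  0.09] ang [-0.09 -0.01 -0.04] dist 0.3388 rot 0.5649
 t 4.2833 F [-0.3 -0.6 -5.7] open 0.0441 ff 29.999098777770996 q [ 0.7   0.91  0.64 -0.39  1.95 -0.85]
```

>>> {"op": "move_arm", "data": {
  "plan": [
    {"jaw": 0,"linear": [0.06,-0.21,0.06],"angular": [-0.09,-0.01,-0.04]},
    {"jaw": 0,"linear": [0.06,-0.21,0.06],"angular": [-0.09,-0.01,-0.04]},
    {"jaw": 0,"linear": [0.06,-0.21,0.06],"angular": [-0.09,-0.01,-0.04]},
    {"jaw": 0,"linear": [0.06,-0.21,0.06],"angular": [-0.09,-0.01,-0.04]},
    {"jaw": 0,"linear": [0.06,-0.21,0.09],"angular": [-0.09,-0.01,-0.04]},
    {"jaw": 0,"linear": [0.06,-0.21,0.09],"angular": [-0.09,-0.01,-0.04]},
    {"jaw": 0,"linear": [0.06,-0.21,0.09],"angular": [-0.09,-0.01,-0.04]},
    {"jaw": 0,"linear": [0.06,-0.21,0.09],"angular": [-0.09,-0.01,-0.04]}
  ]
}}

```text
time_s: 4.95
tool_pos: [0.4993, 0.1881, 0.2156]
ee_rot: [-0.033, 0.996, -0.081, -0.006]
force: [0.5, -1.4, -4.2]
opening: 0.044
finger_force: 30.0
```

```bash
python3 -c "
from go import *
plan([.473,.075,.17],down(97))"
```

```text
rows 4 lin [ 0.07 -0.22  0.12] ang [-0.08 -0.01 -0.03] dist 0.1248 rot 0.1722
 t 4.95 F [ 0.5 -1.4 -4.2] open 0.044 ff 29.999536871910095 q [ 0.37  0.3   1.51 -0.15  1.4  -1.24]
```

>>> {"op": "move_arm", "data": {
  "plan": [
    {"jaw": 0,"linear": [0.07,-0.22,0.12],"angular": [-0.08,-0.01,-0.03]},
    {"jaw": 0,"linear": [0.07,-0.22,0.12],"angular": [-0.08,-0.01,-0.03]},
    {"jaw": 0,"linear": [0.06,-0.19,0.12],"angular": [-0.08,-0.01,-0.03]},
    {"jaw": 0,"linear": [0.03,-0.1,0.08],"angular": [-0.06,0,-0.03]},
    {"jaw": 0,"linear": [0,0,0],"angular": [0,0,0]},
    {"jaw": 0,"linear": [0,0,0],"angular": [0,0,0]}
  ]
}}

```text
time_s: 5.45
tool_pos: [0.4795, 0.0943, 0.1737]
ee_rot: [-0.061, 0.998, -0.007, -0.004]
force: [0.1, 0.4, -5.3]
opening: 0.044
finger_force: 30.0
```

```bash
python3 -c "
from go import *
plan([.473,.075,.13],down(97),N=1,dec=3)
s=env.sense();print(s['tool_pos'])
for n in ['scene']:
    im,d=env.get_image(n);t=pts(d,env.camera_info(n))
    h=cv2.cvtColor(im,cv2.COLOR_RGB2HSV)
    m=(np.abs(t[...,0]-s['tool_pos'][0])<.06)&(np.abs(t[...,1]-s['tool_pos'][1])<.06)&(t[...,2]>.07)
    q=t[m];z=q[:,2]; print(np.percentile(z,[0,.5,1,2,5]).round(4))
    b=m&(h[...,0]>100)&(h[...,0]<125)&(h[...,1]>150);q=t[b];print('blue',len(q),np.percentile(q[:,2],[2,50,98]).round(4))
    v,u=np.where(b);print(u.mean(),v.mean())
    v0=int(v.mean());u0=int(u.mean());cv2.imwrite('pics/s3.png',cv2.resize(im[v0-80:v0+80,u0-90:u0+90,::-1],None,fx=3.5,fy=3.5))
"
```

```text
rows 1 lin [ 0.07  -0.149  0.366] ang [-0.026 -0.017  0.001] dist 0.0482 rot 0.0153
 t 5.45 F [ 0.1  0.4 -5.3] open 0.044 ff 29.998938739299774 q [ 0.13  0.2   1.72 -0.01  1.23 -1.56]
[0.47948694 0.09433089 0.17366688]
[0.13   0.1365 0.1403 0.149  0.1913]
blue 146 [0.133  0.1942 0.3633]
358.8493150684931 234.85616438356163
```

View pics/s3.png

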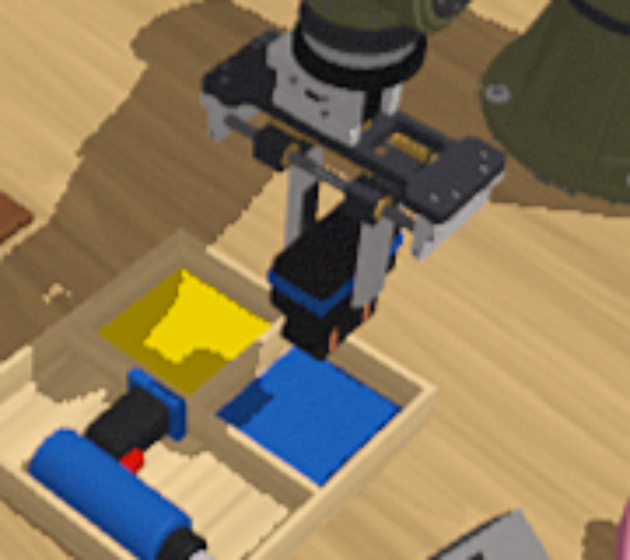

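The picture shows the pack held upright (crop (325,290)), about to enter over the blue bay. Its lowest point is z = 0.130, so the foot is 43.7 mm below the TCP and hasn't slipped.

>>> {"op": "move_arm", "data": {
  "plan": [
    {"jaw": 0,"linear": [0.04,-0.08,0.05],"angular": [-0.02,-0.02,0]},
    {"jaw": 0,"linear": [0.03,-0.07,0.15],"angular": [-0.01,0,0]},
    {"jaw": 0,"linear": [0,0,0.2],"angular": [0,0,0]},
    {"jaw": 0,"linear": [0,0,0.2],"angular": [0,0,0]},
    {"jaw": 0,"linear": [0,0,0.15],"angular": [0,0,0]},
    {"jaw": 0,"linear": [0,0,0.05],"angular": [0,0,0]},
    {"jaw": 0,"linear": [0,0,0],"angular": [0,0,0]},
    {"jaw": 0,"linear": [0,0,0],"angular": [0,0,0]}
  ]
}}

```text
time_s: 6.17
tool_pos: [0.4755, 0.0776, 0.0801]
ee_rot: [-0.063, 0.998, 0.001, 0.002]
force: [-0.1, -0.3, -4.1]
opening: 0.0437
finger_force: 30.0
```

```bash
python3 -c "
from go import *
plan([.473,.075,.049],down(97),N=1,dec=3)"
```

```text
rows 1 lin [ 0.025 -0.02   0.259] ang [0.005 0.01  0.009] dist 0.0313 rot 0.0071
 t 6.1667 F [-0.1 -0.3 -4.1] open 0.0437 ff 29.99904602766037 q [ 0.08  0.3   1.84  0.    1.   -1.61]
```

>>> {"op": "move_arm", "data": {
  "plan": [
    {"jaw": 0,"linear": [0.02,-0.02,0.1],"angular": [0,0.01,0.01]},
    {"jaw": 0,"linear": [0,0,0.08],"angular": [0,0,0]},
    {"jaw": 0,"linear": [0,0,0.04],"angular": [0,0,0]},
    {"jaw": 0,"linear": [0,0,0.02],"angular": [0,0,0]},
    {"jaw": 0,"linear": [0,0,0.02],"angular": [0,0,0]},
    {"jaw": 0,"linear": [0,0,0],"angular": [0,0,0]},
    {"jaw": 0,"linear": [0,0,0],"angular": [0,0,0]}
  ]
}}

```text
time_s: 6.75
tool_pos: [0.4734, 0.0745, 0.0484]
ee_rot: [-0.06, 0.998, 0.001, 0.0]
force: [0.3, 0.7, -4.2]
opening: 0.0439
finger_force: 30.0
```

>>> {"op": "move_arm", "data": {
  "plan": [
    {"jaw": 0,"linear": [0,0,0.01],"angular": [0,0,0]},
    {"jaw": 0,"linear": [0,0,0],"angular": [0,0,0]},
    {"jaw": 0,"linear": [0,0,0],"angular": [0,0,0]}
  ]
}}

```text
time_s: 7.0
tool_pos: [0.4736, 0.0746, 0.0482]
ee_rot: [-0.06, 0.998, 0.001, 0.0]
force: [-6.9, -0.0, 13.3]
opening: 0.0435
finger_force: 30.0
```

Floor contact is made, so I open.

>>> {"op": "move_arm", "data": {
  "plan": [
    {"jaw": 75,"linear": [0,0,0],"angular": [0,0,0]},
    {"jaw": 75,"linear": [0,0,0],"angular": [0,0,0]},
    {"jaw": 75,"linear": [0,0,0],"angular": [0,0,0]},
    {"jaw": 75,"linear": [0,0,0],"angular": [0,0,0]},
    {"jaw": 75,"linear": [0,0,0],"angular": [0,0,0]},
    {"jaw": 75,"linear": [0,0,-0.1],"angular": [0,0,0]},
    {"jaw": 75,"linear": [0,0,-0.25],"angular": [0,0,0]},
    {"jaw": 75,"linear": [0,0,-0.3],"angular": [0,0,0]}
  ]
}}

```text
time_s: 7.67
tool_pos: [0.4721, 0.0742, 0.1245]
ee_rot: [-0.06, 0.998, 0.001, -0.002]
force: [0.2, -0.0, -0.2]
opening: 0.0703
finger_force: 0.0
```

>>> {"op": "move_arm", "data": {
  "plan": [
    {"jaw": 75,"linear": [0,0,-0.3],"angular": [0,0,0]},
    {"jaw": 75,"linear": [0,0,-0.3],"angular": [0,0,0]},
    {"jaw": 75,"linear": [0,0,-0.3],"angular": [0,0,0]},
    {"jaw": 75,"linear": [0,0,-0.2],"angular": [0,0,0]}
  ]
}}

```text
time_s: 8.0
tool_pos: [0.4737, 0.074, 0.2606]
ee_rot: [-0.06, 0.998, 0.001, 0.002]
force: [-0.1, 0.3, 0.1]
opening: 0.0705
finger_force: 0.0
```

```bash
python3 -c "
from go import *
tab=np.array([.556,-.280,.178])
plan(tab+[0,0,.08],down(98.3))
im,d=env.get_image('scene');t=pts(d,env.camera_info('scene'))
m=(np.abs(t[...,0]-.473)<.058)&(np.abs(t[...,1]-.075)<.058)&(t[...,2]>.08)&(t[...,2]<.092)
q=t[m];print(m.sum(),cv2.minAreaRect(q[:,:2].astype(np.float32)*1000),np.median(q[:,2]))
z=np.c_[q[:,:2],np.ones(len(q))];print(np.linalg.lstsq(z,q[:,2],rcond=None)[0])
"
```

```text
rows 11 lin [-0.03 -0.27  0.  ] ang [ 0.  0. -0.] dist 0.3634 rot 0.0243
 t 8.0 F [-0.1  0.3  0.1] open 0.0705 ff 0.0 q [ 0.08  0.1   1.63  0.    1.41 -1.62]
471 ((473.5843811035156, 73.83447265625), (84.760009765625, 44.78137969970703), 7.4260945320129395) 0.08659092511732658
[-0.00240098 -0.03635641  0.09021205]
```

The pack stands upright on the blue floor: head 85 x 45 mm, top at 86.6 mm, and centre within about 2 mm of the bay's. On to the caddy.

>>> {"op": "move_arm", "data": {
  "plan": [
    {"jaw": 75,"linear": [-0.03,-0.27,0],"angular": [0,0,0]},
    {"jaw": 75,"linear": [-0.03,-0.27,0],"angular": [0,0,0]},
    {"jaw": 75,"linear": [-0.03,-0.27,0],"angular": [0,0,0]},
    {"jaw": 75,"linear": [-0.03,-0.27,0],"angular": [0,0,0]},
    {"jaw": 75,"linear": [-0.03,-0.27,0],"angular": [0,0,0]},
    {"jaw": 75,"linear": [-0.03,-0.27,0],"angular": [0,0,0]},
    {"jaw": 75,"linear": [-0.03,-0.27,0],"angular": [0,0,0]},
    {"jaw": 75,"linear": [-0.03,-0.27,0],"angular": [0,0,0]}
  ]
}}

```text
time_s: 8.72
tool_pos: [0.5332, -0.1816, 0.2559]
ee_rot: [-0.06, 0.998, 0.001, -0.0]
force: [1.1, -0.7, 0.1]
opening: 0.0702
finger_force: 0.0
```

```bash
python3 -c "
from go import *
plan([.556,-.280,.26],down(98.3))"
```

```text
rows 3 lin [-0.03 -0.28 -0.01] ang [ 0.   -0.   -0.02] dist 0.1011 rot 0.0243
 t 8.7167 F [ 1.1 -0.7  0.1] open 0.0702 ff 0.0 q [-0.39  0.3   1.41  0.    1.44 -2.09]
```

>>> {"op": "move_arm", "data": {
  "plan": [
    {"jaw": 75,"linear": [-0.03,-0.26,0],"angular": [0,0,-0.02]},
    {"jaw": 75,"linear": [-0.03,-0.24,0],"angular": [0,0,-0.02]},
    {"jaw": 75,"linear": [-0.03,-0.18,0],"angular": [0,0,-0.01]},
    {"jaw": 75,"linear": [0,0,0],"angular": [0,0,0]},
    {"jaw": 75,"linear": [0,0,0],"angular": [0,0,0]}
  ]
}}

```text
time_s: 9.13
tool_pos: [0.5543, -0.26, 0.255]
ee_rot: [-0.072, 0.997, 0.002, -0.001]
force: [-0.0, 1.2, 0.2]
opening: 0.0704
finger_force: 0.0
```

```bash
python3 -c "
from go import *
for n in ['scene','top']:
    im,d=env.get_image(n);t=pts(d,env.camera_info(n));h=cv2.cvtColor(im,cv2.COLOR_RGB2HSV)
    m=(h[...,0]>22)&(h[...,0]<34)&(h[...,1]>150)&(t[...,2]>.165)&(t[...,2]<.21)&(abs(t[...,0]-.556)<.06)&(abs(t[...,1]+.28)<.06)
    print(n,m.sum(),cv2.minAreaRect(t[m][:,:2].astype(np.float32)*1000) if m.sum()>5 else '')
plan([.556,-.280,.165],down(98.3),N=1,dec=3)"
```

```text
scene 119 ((558.9207763671875, -280.0840759277344), (14.405481338500977, 32.876129150390625), 17.128950119018555)
top 0 
rows 1 lin [ 0.012 -0.18   0.756] ang [ 0.006 -0.001  0.003] dist 0.0933 rot 0.0035
 t 9.2333 F [-0.4  0.1 -0.8] open 0.0705 ff 0.0 q [-0.5   0.41  1.26  0.    1.48 -2.21]
```

>>> {"op": "move_arm", "data": {
  "plan": [
    {"jaw": 75,"linear": [0.01,-0.18,0],"angular": [0,0,0]},
    {"jaw": 75,"linear": [0,0,0.1],"angular": [0,0,0]},
    {"jaw": 75,"linear": [0,0,0.2],"angular": [0,0,0]},
    {"jaw": 75,"linear": [0,0,0.15],"angular": [0,0,0]},
    {"jaw": 75,"linear": [0,0,0.1],"angular": [0,0,0]},
    {"jaw": 75,"linear": [0,0,0],"angular": [0,0,0]},
    {"jaw": 75,"linear": [0,0,0],"angular": [0,0,0]}
  ]
}}

```text
time_s: 9.82
tool_pos: [0.5564, -0.2801, 0.1902]
ee_rot: [-0.073, 0.997, 0.001, -0.0]
force: [0.1, 0.5, 0.3]
opening: 0.0705
finger_force: 0.0
```

```bash
python3 -c "
from go import *
plan([.556,-.280,.166],down(98.3),N=1,dec=3)
im,d=env.get_image('scene');cv2.imwrite('pics/s4.png',cv2.resize(im[100:260,180:340,::-1],None,fx=3.5,fy=3.5))"
```

```text
rows 1 lin [0.003 0.001 0.202] ang [ 0.006 -0.001  0.003] dist 0.0242 rot 0.0034
 t 9.8167 F [0.1 0.5 0.3] open 0.0705 ff 0.0 q [-0.53  0.48  1.31  0.    1.35 -2.24]
```

View pics/s4.png

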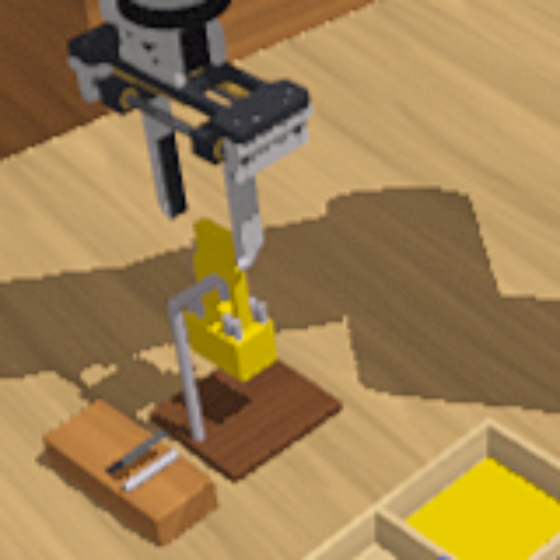

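The fingers straddle the caddy's tab (crop (212,240)) on both sides, clear of the bar. I go down and close.

>>> {"op": "move_arm", "data": {
  "plan": [
    {"jaw": 75,"linear": [0,0,0.1],"angular": [0,0,0]},
    {"jaw": 75,"linear": [0,0,0.1],"angular": [0,0,0]},
    {"jaw": 75,"linear": [0,0,0],"angular": [0,0,0]},
    {"jaw": 40,"linear": [0,0,0],"angular": [0,0,0]},
    {"jaw": 40,"linear": [0,0,0],"angular": [0,0,0]},
    {"jaw": 0,"linear": [0,0,0],"angular": [0,0,0]},
    {"jaw": 0,"linear": [0,0,0],"angular": [0,0,0]},
    {"jaw": 0,"linear": [0,0,0],"angular": [0,0,0]}
  ]
}}

```text
time_s: 10.53
tool_pos: [0.5564, -0.2808, 0.1664]
ee_rot: [-0.073, 0.997, 0.001, 0.0]
force: [-1.1, -0.8, -0.5]
opening: 0.0402
finger_force: 0.0
```

>>> {"op": "move_arm", "data": {
  "plan": [
    {"jaw": 0,"linear": [0,0,0],"angular": [0,0,0]},
    {"jaw": 0,"linear": [0,0,0],"angular": [0,0,0]},
    {"jaw": 0,"linear": [0,0,0],"angular": [0,0,0]},
    {"jaw": 0,"linear": [0,0,0],"angular": [0,0,0]},
    {"jaw": 0,"linear": [0,0,0],"angular": [0,0,0]}
  ]
}}

```text
time_s: 10.95
tool_pos: [0.5564, -0.2807, 0.1662]
ee_rot: [-0.073, 0.997, 0.001, -0.0]
force: [0.5, -0.2, 2.0]
opening: 0.0296
finger_force: 29.8
```

Gripped at 30 mm. Lift about 22 mm.

>>> {"op": "move_arm", "data": {
  "plan": [
    {"jaw": 0,"linear": [0,0,-0.03],"angular": [0,0,0]},
    {"jaw": 0,"linear": [0,0,-0.05],"angular": [0,0,0]},
    {"jaw": 0,"linear": [0,0,-0.05],"angular": [0,0,0]},
    {"jaw": 0,"linear": [0,0,-0.05],"angular": [0,0,0]},
    {"jaw": 0,"linear": [0,0,0],"angular": [0,0,0]},
    {"jaw": 0,"linear": [0,0,0],"angular": [0,0,0]}
  ]
}}

```text
time_s: 11.45
tool_pos: [0.5565, -0.2808, 0.1881]
ee_rot: [-0.073, 0.997, 0.001, 0.0]
force: [-0.5, -0.7, -3.0]
opening: 0.0297
finger_force: 29.8
```

```bash
python3 -c "
from go import *
a=np.radians(8.3);p=env.sense()['tool_pos'];print(p)
plan([.5564-.1*np.cos(a),-.2807-.1*np.sin(a),.188],down(98.3),N=6,dec=3)"
```

```text
[ 0.55645572 -0.28082293  0.1880919 ]
rows 6 lin [0.139 0.    0.   ] ang [0.001 0.    0.   ] dist 0.1 rot 0.0025
 t 11.45 F [-0.5 -0.7 -3. ] open 0.0297 ff 29.81944441795349 q [-0.53  0.48  1.32  0.    1.35 -2.24]
```

>>> {"op": "move_arm", "data": {
  "plan": [
    {"jaw": 0,"linear": [0.05,0,0],"angular": [0,0,0]},
    {"jaw": 0,"linear": [0.1,0,0],"angular": [0,0,0]},
    {"jaw": 0,"linear": [0.15,0,0],"angular": [0,0,0]},
    {"jaw": 0,"linear": [0.15,0,0],"angular": [0,0,0]},
    {"jaw": 0,"linear": [0.15,0,0],"angular": [0,0,0]},
    {"jaw": 0,"linear": [0.15,0,0],"angular": [0,0,0]},
    {"jaw": 0,"linear": [0.1,0,0],"angular": [0,0,0]},
    {"jaw": 0,"linear": [0,0,0],"angular": [0,0,0]}
  ]
}}

```text
time_s: 12.12
tool_pos: [0.4535, -0.2959, 0.1876]
ee_rot: [-0.072, 0.997, 0.001, -0.001]
force: [0.7, -0.5, -1.7]
opening: 0.0299
finger_force: 29.9
```

```bash
python3 -c "
from go import *
plan([.487,-.046,.20],down(97),N=9)
im,d=env.get_image('scene');t=pts(d,env.camera_info('scene'));h=cv2.cvtColor(im,cv2.COLOR_RGB2HSV)
p=env.sense()['tool_pos']
m=(h[...,0]>22)&(h[...,0]<34)&(h[...,1]>150)&(t[...,2]>.05)&(abs(t[...,:2]-p[:2])<.06).all(-1)&(t[...,2]<.3)
print(p,m.sum(),np.percentile(t[m][:,2],[0,1,2,99,100]).round(4),cv2.minAreaRect(t[m&(t[...,2]<.145)][:,:2].astype(np.float32)*1000))
cv2.imwrite('pics/s5.png',cv2.resize(im[100:260,180:340,::-1],None,fx=3.5,fy=3.5))"
```

```text
rows 9 lin [-0.06  0.23 -0.01] ang [ 0. -0.  0.] dist 0.2524 rot 0.0225
 t 12.1167 F [ 0.7 -0.5 -1.7] open 0.0299 ff 29.85967218875885 q [-0.65  0.3   1.57  0.    1.28 -2.36]
[ 0.45461868 -0.29575987  0.18773264] 547 [0.0908 0.0953 0.0965 0.2179 0.219 ] ((456.7394104003906, -293.3119201660156), (42.02637481689453, 67.80442810058594), 13.026925086975098)
```

View pics/s5.png

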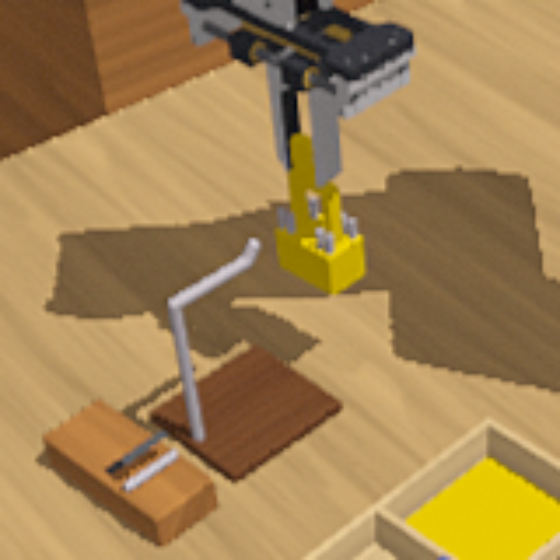

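The caddy is off its hook and held upright (crop (320,250)), with its foot about 95 mm below the TCP. Now to the yellow bay.

>>> {"op": "move_arm", "data": {
  "plan": [
    {"jaw": 0,"linear": [-0.06,0.15,-0.01],"angular": [0,0,0]},
    {"jaw": 0,"linear": [-0.06,0.23,-0.01],"angular": [0,0,0.01]},
    {"jaw": 0,"linear": [-0.06,0.23,-0.01],"angular": [0,0,0.01]},
    {"jaw": 0,"linear": [-0.06,0.23,-0.01],"angular": [0,0,0.01]},
    {"jaw": 0,"linear": [-0.06,0.23,-0.01],"angular": [0,0,0.01]},
    {"jaw": 0,"linear": [-0.06,0.23,-0.01],"angular": [0,0,0]},
    {"jaw": 0,"linear": [-0.06,0.23,-0.01],"angular": [0,0,0]},
    {"jaw": 0,"linear": [-0.06,0.23,-0.01],"angular": [0,0,0]}
  ]
}}

```text
time_s: 12.83
tool_pos: [0.4847, -0.0768, 0.1978]
ee_rot: [-0.063, 0.998, 0.001, -0.0]
force: [1.0, -1.1, -1.7]
opening: 0.0295
finger_force: 30.0
```

```bash
python3 -c "
from go import *
plan([.487,-.046,.19],down(97))"
```

```text
rows 1 lin [-0.05  0.25  0.07] ang [ 0.01 -0.    0.01] dist 0.0319 rot 0.0049
 t 12.8333 F [ 1.  -1.1 -1.7] open 0.0295 ff 29.950011670589447 q [-0.23  0.18  1.69  0.    1.27 -1.93]
```

>>> {"op": "move_arm", "data": {
  "plan": [
    {"jaw": 0,"linear": [0,0.1,0.02],"angular": [0,0,0]},
    {"jaw": 0,"linear": [0,0.03,0.05],"angular": [0,0,0]},
    {"jaw": 0,"linear": [0,0,0.15],"angular": [0,0,0]},
    {"jaw": 0,"linear": [0,0,0.2],"angular": [0,0,0]},
    {"jaw": 0,"linear": [0,0,0.15],"angular": [0,0,0]},
    {"jaw": 0,"linear": [0,0,0.05],"angular": [0,0,0]},
    {"jaw": 0,"linear": [0,0,0],"angular": [0,0,0]},
    {"jaw": 0,"linear": [0,0,0],"angular": [0,0,0]}
  ]
}}

```text
time_s: 13.5
tool_pos: [0.4825, -0.0634, 0.1238]
ee_rot: [-0.063, 0.998, 0.001, -0.0]
force: [-0.3, -1.2, -2.9]
opening: 0.0298
finger_force: 30.0
```

```bash
python3 -c "
from go import *
plan([.487,-.046,.101],down(97),N=1,dec=3)"
```

```text
rows 1 lin [-0.055  0.139  0.191] ang [ 0.005 -0.     0.006] dist 0.0291 rot 0.0041
 t 13.5 F [-0.3 -1.2 -2.9] open 0.0298 ff 29.95160400867462 q [-0.21  0.25  1.79  0.    1.11 -1.9 ]
```

>>> {"op": "move_arm", "data": {
  "plan": [
    {"jaw": 0,"linear": [-0.03,0.07,0],"angular": [0,0,0]},
    {"jaw": 0,"linear": [-0.03,0.07,0.04],"angular": [0,0,0.01]},
    {"jaw": 0,"linear": [0,0,0.06],"angular": [0,0,0]},
    {"jaw": 0,"linear": [0,0,0.05],"angular": [0,0,0]},
    {"jaw": 0,"linear": [0,0,0.03],"angular": [0,0,0]},
    {"jaw": 0,"linear": [0,0,0],"angular": [0,0,0]},
    {"jaw": 0,"linear": [0,0,0],"angular": [0,0,0]}
  ]
}}

```text
time_s: 14.08
tool_pos: [0.4872, -0.0454, 0.1017]
ee_rot: [-0.06, 0.998, 0.001, -0.0]
force: [-0.7, -0.4, -2.6]
opening: 0.0297
finger_force: 30.0
```

>>> {"op": "move_arm", "data": {
  "plan": [
    {"jaw": 0,"linear": [0,0,0.01],"angular": [0,0,0]},
    {"jaw": 0,"linear": [0,0,0],"angular": [0,0,0]},
    {"jaw": 0,"linear": [0,0,0],"angular": [0,0,0]}
  ]
}}

```text
time_s: 14.33
tool_pos: [0.4873, -0.0454, 0.1007]
ee_rot: [-0.06, 0.998, 0.001, -0.0]
force: [-0.5, -0.5, -1.9]
opening: 0.0297
finger_force: 30.0
```

>>> {"op": "move_arm", "data": {
  "plan": [
    {"jaw": 0,"linear": [0,0,0.01],"angular": [0,0,0]},
    {"jaw": 0,"linear": [0,0,0],"angular": [0,0,0]},
    {"jaw": 0,"linear": [0,0,0],"angular": [0,0,0]}
  ]
}}

```text
time_s: 14.58
tool_pos: [0.4877, -0.0451, 0.1006]
ee_rot: [-0.06, 0.998, 0.001, 0.0]
force: [-3.9, 2.6, 10.2]
opening: 0.0298
finger_force: 30.0
```

Floor contact is made, so I open and rise.

>>> {"op": "move_arm", "data": {
  "plan": [
    {"jaw": 55,"linear": [0,0,0],"angular": [0,0,0]},
    {"jaw": 55,"linear": [0,0,0],"angular": [0,0,0]},
    {"jaw": 55,"linear": [0,0,0],"angular": [0,0,0]},
    {"jaw": 55,"linear": [0,0,0],"angular": [0,0,0]},
    {"jaw": 55,"linear": [0,0,-0.1],"angular": [0,0,0]},
    {"jaw": 55,"linear": [0,0,-0.25],"angular": [0,0,0]},
    {"jaw": 55,"linear": [0,0,-0.3],"angular": [0,0,0]},
    {"jaw": 55,"linear": [0,0,-0.3],"angular": [0,0,0]}
  ]
}}

```text
time_s: 15.25
tool_pos: [0.4869, -0.0455, 0.2146]
ee_rot: [-0.06, 0.998, 0.002, -0.001]
force: [0.1, 0.1, -0.0]
opening: 0.052
finger_force: 0.0
```

>>> {"op": "move_arm", "data": {
  "plan": [
    {"jaw": 55,"linear": [0,0,-0.3],"angular": [0,0,0]},
    {"jaw": 55,"linear": [0,0,0],"angular": [0,0,0]},
    {"jaw": 55,"linear": [0,0,0],"angular": [0,0,0]},
    {"jaw": 55,"linear": [0,0,0],"angular": [0,0,0]},
    {"jaw": 55,"linear": [0,0,0],"angular": [0,0,0]}
  ]
}}

```text
time_s: 15.67
tool_pos: [0.4869, -0.0456, 0.2481]
ee_rot: [-0.06, 0.998, 0.002, -0.001]
force: [-0.1, 0.2, 0.1]
opening: 0.0516
finger_force: 0.0
```

```bash
python3 -c "
from go import *
im,d=env.get_image('scene');t=pts(d,env.camera_info('scene'));h=cv2.cvtColor(im,cv2.COLOR_RGB2HSV)
def f(c,lo,hi,col=None):
    m=(np.abs(t[...,:2]-c)<.056).all(-1)&(t[...,2]>lo)&(t[...,2]<hi)
    if col: m&=(h[...,0]>22)&(h[...,0]<34)&(h[...,1]>150)
    q=t[m];print(len(q),cv2.minAreaRect(q[:,:2].astype(np.float32)*1000),q[:,2].max(),np.median(q[:,2]))
f([.473,.075],.08,.092);f([.487,-.046],.042,.048,1);f([.487,-.046],.1,.135,1)
cv2.imwrite('pics/s6.png',cv2.resize(im[180:420,210:450,::-1],None,fx=2.4,fy=2.4))"
```

```text
477 ((474.4879455566406, 73.5566177368164), (85.76007843017578, 45.51469421386719), 6.990666389465332) 0.09179235353942528 0.0864696868535404
129 ((487.29248046875, -41.95038986206055), (40.41577911376953, 58.89771270751953), 7.114105701446533) 0.047866023462736274 0.045517035076392376
133 ((487.5050048828125, -45.01576232910156), (14.177714347839355, 30.21523666381836), 2.6523854732513428) 0.13324221828187888 0.12064755980504727
```

View pics/s6.png

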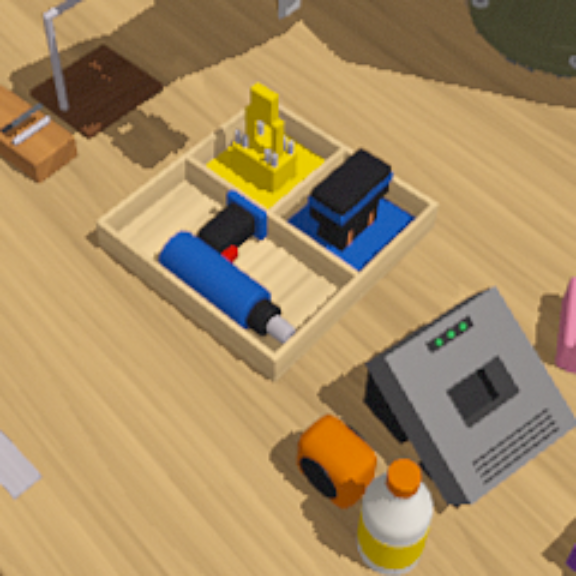

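The caddy stands in the yellow bay (crop (262,150)) with its block top at 45 mm. The pack stands in the blue bay (crop (350,200)), and the bystanders haven't moved.

```bash
python3 -c "
from h import *
print(env.hand_in())"
```

```text
the job is handed in; nothing more can be done
None
```

The job is handed in at about 15.7 s: the pack stands upright in the blue bay and the caddy upright in the yellow bay, each within a few mm of its bay's centre in the last image, but the hand-in call returned no verdict.

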